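# Find the loose manifold bolt and hold its cap open

## Robot

A 6-joint arm with a two-finger parallel gripper is mounted at the origin on the work surface. World frame = base frame: x ahead of the robot, y to its left, z up, the work surface at z = 0. Lengths are in m, angles in rad, forces in N, time in s.
With the tool pointing down it reaches from about 0.4 to 0.825 m from the base axis. Payload 7 kg.
Tool frame: the origin (TCP) lies at the very end of the fingers, on their centre line; the grasp point (between the pads) lies 19 mm behind it; z points along the fingers, y is the direction in which the jaws open and shut (so a half turn about z gives the same grasp; the last joint's range is limited). The gripper opens to 88 mm and grips with 3 to 60 N. Pads are 19 mm wide; open, the fingers measure 130 mm over their backs; the gripper's body (78 mm by 193 mm) begins 47 mm behind the grasp point.
Start: joints at [1.407, 0.359, 0.012, 0, -1.224, -0.288], TCP at [0.295, 0.607, 0.227] pointing down, gripper open.
Joint ranges: [-3.07, 3.07], [-1.43, 2.12], [-1.02, 1.25], [-3.03, 1.67], [-3.05, -0], [-3.03, 3.03]. Speed limits (rad/s): [2.39, 2.39, 3.01, 3.14, 3.14, 3.14].

## Interface

Orientations are given as [roll, pitch, yaw] about the fixed x, y, z axes, in that order (R = Rz(yaw) Ry(pitch) Rx(roll)).
In Python, from station import arm, optics, outline_of, spot_point gives the robot as it stands.
- The arm moves only by the shell command python3 -m crank 'ROWS' [FORCE]. ROWS is JSON, a list of rows, each a list of 3 entries, a list of its own where there are three numbers: the opening in per cent of the stroke, from 0 (shut) to 100 (fully open), then the shift along the tool's x, y, z in cm, then the turn, a rotation vector about the tool's x, y, z in rad. In form: [[jaw, [dx, dy, dz], [ax, ay, az]], ...]. A call has 1 to 12 rows; each row shifts and turns the commanded pose from where the row before left it, along the tool's axes as they then stand; what a row does not reach is not made up. A row lasts 1/10 s, in which the tool goes at most 50 mm and 8.59 degrees, less where a joint would pass 70% of its speed; a pose out of reach is approached as far as the arm can. A call is refused whole if a number of a shift passes 5 or a number of a turn 0.15, either way. A call with a gripper value outside its range is refused whole. The fingers move at their own pace and stop on an object; FORCE is the grip in N (left out, the last holds). Time passes only in rows, so rows that do not move let the fingers close. It gives the time, the measured TCP pose, the force and the opening at its end, in the units of the state.
- arm.get_state(): the state, without advancing time (a new reading comes with each control period).
- optics.grab_frame(name): name is "side" or "top"; returns (picture, depth): 384x512x3 uint8, red, green, blue; 384x512 float32, m along the optical axis (not along the pixel's ray), 0 where there is no reading.
- optics.camera_model(name): a dict with "K" (3x3 intrinsics, pixels), "T" (4x4, takes a point from camera to world coordinates). Camera axes: x right, y up, looking along -z (the intrinsics and any distortion apply to the point x, -y, -z); pixel columns grow to the right and rows downward; lengths in m; the calibration is good to about 2 mm. A picture is of the moment at which its call begins. camera_model takes no time and is no camera call.
- arm.job_done(): hands the job in, once; it reports no verdict.
Trained networks look in the newest picture that a camera, given by its name, has taken for a name from the list of things; names that differ only in an ending like _2 or _b are one class to them, and where a whole thing is asked for, a point or a joint stands for the part that bears it (a point fixed in the world has none). Each returns a list of dicts, best first, with "conf" (0 to 1); they miss things now and then, are a little off and sometimes report something else, mostly with a low value. They report only what shows in the picture. A call takes as long as a camera call. They do not tell look-alikes from the thing itself.
- outline_of(camera, name): "region" (384x512 bool, what is visible of it) and "uv" ([column, row] in pixels, amid what is visible of it).
- spot_point(camera, name): "uv" ([column, row] in pixels: a listed point, or the origin of a listed thing).
The state is a dict: "t": time; "q": joint angles; "qd": joint speeds; "joint_efforts": joint torques, N m; "eef_pos": TCP position; "ee_rot": TCP orientation; "force": force on the tool from outside, world axes, zero at the start; "moment": the same for the moment, N m; "width": finger opening in m.
Only numpy, scipy, OpenCV 4.12 (cv2) and the standard library are available. Lean on these libraries where they do the work, as an engineer would, in place of code of your own. Each camera call takes 0.05 s, during which the arm holds its last target. There are 200 camera calls.

## Task

Pull the clip-on guard off the bolts of the drip-line manifold and stand it on the rubber mat, then tap the bolts from above to find the loose one, which sinks. Lift the hinged cap behind that bolt by its bar to 45 degrees or more and finish while still holding it open, not letting go, so that the fitting can be reached. Leave the other caps shut, and do not knock the pots, jars and other things about.

Things in the scene. Friction and masses are not known exactly. Their poses are not given: they have to be found in the camera images.
- manifold: Green drip-line manifold fixed to the table, 140 (x) by 222 (y) by 32 mm. Origin: centre of underside; x away from the robot (yaw up to 0.3), y along the row, z up. Front (-x): deck 30 mm high with three bolts in a row, hidden at first by the guard; at its ends (y +-105 mm, 12 mm wide) cheeks 48 mm high. Rear: three hinged steel caps, one behind each bolt. Black pipe stubs stand 35 mm out of the +x side.
- guard: Clip-on aluminium bolt guard, an upside-down channel 45 (x) by 242 (y) by 38 mm on two end walls, 0.12 to 0.2 kg. Origin: centre between its lower edges; y along it, z up. Starts snapped on over the bolts: origin at manifold (-45, 0, 14) mm, axes parallel. A spring stud at each end holds it; a straight upward pull of 8 to 15 N frees it within 15 mm of rise; it clears bolts and cheeks after 45 mm.
- guard_grip (a point): Middle of the upright grip block on the guard's top at mid length (14 mm along y, 32 mm along x, 28 mm tall), 54 mm above the guard's lower edges, 16 mm above its top plate and 12 mm below the block's top. Pinch its 14 mm thickness from above, fingers closing along the guard's y.
- mat: Black rubber mat fixed flat on the table, 140 mm (x) by 270 mm (y), 3 mm thick, long way along world y within 0.25 rad; the place for the guard. Origin: centre of its underside; its top is at z = 3 mm.
- bolt_a (a joint): How far the left-hand (+y side of the manifold) bolt is pressed down, m; 0 at the start for all. A tight bolt gives less than 2 mm when tapped. The loose one gives way at about 3 N, sinks 8 mm to its stop and stays down. Which one is loose changes from start to start and cannot be seen.
- bolt_a_top (a point): Centre of the top of the left-hand (+y side of the manifold) bolt's hexagonal steel head (19 mm across, 14 mm above the deck; top 44 mm above the table before tapping), at manifold x = -45, y = 70 mm. Tap straight down with shut fingertips, once the guard is off.
- cap_a (a joint): Opening of the left-hand (+y side of the manifold) cap, rad: 0 shut, 1.3 at its stop. Steel plate 70 (x) by 56 by 6 mm, 0.1 to 0.2 kg, top 46 mm above the table when shut. Hinge axis along the manifold's y at x = +55, y = 70 mm, 43 mm above the table: the near edge swings up and away from the robot. It falls shut from any angle if let go.
- cap_a_bar (a point): Middle of the left-hand (+y side of the manifold) cap's handle: a round steel bar along y, 10 mm thick, 54 mm long, on two thin posts over the cap's near edge. When shut at manifold x = -8, y = 70 mm, 70 mm above the table, 24 mm above the plate. Pinch it from above, closing along the manifold's x: it turns between the pads as the cap swings. Or hook under it.
- bolt_b (a joint): How far the middle bolt is pressed down, m; 0 at the start for all. A tight bolt gives less than 2 mm when tapped. The loose one gives way at about 3 N, sinks 8 mm to its stop and stays down. Which one is loose changes from start to start and cannot be seen.
- bolt_b_top (a point): Centre of the top of the middle bolt's hexagonal steel head (19 mm across, 14 mm above the deck; top 44 mm above the table before tapping), at manifold x = -45, y = 0 mm. Tap straight down with shut fingertips, once the guard is off.
- cap_b (a joint): Opening of the middle cap, rad: 0 shut, 1.3 at its stop. Steel plate 70 (x) by 56 by 6 mm, 0.1 to 0.2 kg, top 46 mm above the table when shut. Hinge axis along the manifold's y at x = +55, y = 0 mm, 43 mm above the table: the near edge swings up and away from the robot. It falls shut from any angle if let go.
- cap_b_bar (a point): Middle of the middle cap's handle: a round steel bar along y, 10 mm thick, 54 mm long, on two thin posts over the cap's near edge. When shut at manifold x = -8, y = 0 mm, 70 mm above the table, 24 mm above the plate. Pinch it from above, closing along the manifold's x: it turns between the pads as the cap swings. Or hook under it.
- bolt_c (a joint): How far the right-hand (-y side) bolt is pressed down, m; 0 at the start for all. A tight bolt gives less than 2 mm when tapped. The loose one gives way at about 3 N, sinks 8 mm to its stop and stays down. Which one is loose changes from start to start and cannot be seen.
- bolt_c_top (a point): Centre of the top of the right-hand (-y side) bolt's hexagonal steel head (19 mm across, 14 mm above the deck; top 44 mm above the table before tapping), at manifold x = -45, y = -70 mm. Tap straight down with shut fingertips, once the guard is off.
- cap_c (a joint): Opening of the right-hand (-y side) cap, rad: 0 shut, 1.3 at its stop. Steel plate 70 (x) by 56 by 6 mm, 0.1 to 0.2 kg, top 46 mm above the table when shut. Hinge axis along the manifold's y at x = +55, y = -70 mm, 43 mm above the table: the near edge swings up and away from the robot. It falls shut from any angle if let go.
- cap_c_bar (a point): Middle of the right-hand (-y side) cap's handle: a round steel bar along y, 10 mm thick, 54 mm long, on two thin posts over the cap's near edge. When shut at manifold x = -8, y = -70 mm, 70 mm above the table, 24 mm above the plate. Pinch it from above, closing along the manifold's x: it turns between the pads as the cap swings. Or hook under it.
- cup: Bystander: clear plastic cup, 60 mm across, 55 mm tall. Origin: centre of its underside.
- jar_big: Bystander: seed jar with white lid, 72 mm across, 100 mm tall. Origin: centre of its underside.
- jar_small: Bystander: seed jar with lid, 56 mm across, 75 mm tall. Origin: centre of its underside.
- pot: Bystander: terracotta pot, 90 mm across, 80 mm tall. Origin: centre of its underside.
- dibber: Bystander: round wooden dibber rod lying on the table between manifold and mat, 22 mm thick, 130 mm long along its x.
Mind the look-alikes: they are no part of the job. Several things have the shape of the guard; the one meant has the colours described above.

How it is judged:
On the way, in this order (a step that is already met when the one before it is completed fails the run):
1. the guard is off the manifold and stands on the mat, let go (horizontal distance between guard and mat below 0.06 m and height (world z) of guard below 0.012 m and angle between guard's own z axis and vertical below 0.15 rad and linear speed of guard below 0.02 m/s and contact force between the fingers and guard below 0.2 N), for 0.2 s.
2. the loose bolt has been found: a tap has sunk it (value of joint any of bolt_a, bolt_b, bolt_c above 0.005 m), for 0.1 s.
At the end, for the whole second after the job is handed in: Fingers hold the cap behind the sunken bolt (sunk over 5 mm) still, above 0.7 rad, with over 0.3 N, guard not propping it; the other caps are shut (below 0.1 rad); the guard stands upright, at rest and let go on the mat, centre within 60 mm of the mat's (all of step 1 and ((value of joint bolt_a above 0.005 m and value of joint cap_a above 0.7 rad and velocity of joint cap_a between -0.15 and 0.15 rad/s and contact force between the fingers and cap_a above 0.3 N and contact force between guard and cap_a below 0.1 N and value of joint each of cap_b, cap_c below 0.1 rad) or (value of joint bolt_b above 0.005 m and value of joint cap_b above 0.7 rad and velocity of joint cap_b between -0.15 and 0.15 rad/s and contact force between the fingers and cap_b above 0.3 N and contact force between guard and cap_b below 0.1 N and value of joint each of cap_a, cap_c below 0.1 rad) or (value of joint bolt_c above 0.005 m and value of joint cap_c above 0.7 rad and velocity of joint cap_c between -0.15 and 0.15 rad/s and contact force between the fingers and cap_c above 0.3 N and contact force between guard and cap_c below 0.1 N and value of joint each of cap_a, cap_b below 0.1 rad))); the arm keeps its last pose, push and grip.
It fails at once if a cap is opened (over 0.25 rad) whose bolt has not been found loose ((value of joint cap_a above 0.25 rad and value of joint bolt_a below 0.005 m) or (value of joint cap_b above 0.25 rad and value of joint bolt_b below 0.005 m) or (value of joint cap_c above 0.25 rad and value of joint bolt_c below 0.005 m)).
It fails at once if a bystander is moved by more than 40 mm or knocked over (distance of any of cup, jar_big, jar_small, pot, dibber from where it was at the start of the episode above 0.04 m or angle between any of cup, jar_big, jar_small, pot's own z axis and vertical above 0.6 rad).
It also fails if it takes over 69 s, if anything falls off the work surface, if the arm or the gripper's body presses on something with over 40 N, if the wrist force passes 120 N, or if a joint passes its speed limit or range.

## Working session

There is one attempt and no reset: what is moved stays moved. The work goes in short steps, Python scripts to look and compute and a shell command to move; the robot and the scene stay as the last step left them, time stands still between calls to the robot, and variables do not carry over. Pictures are saved under pics/ and viewed, on a budget of 10 in all, crops included, one or two more only if the job needs it, and the job is handed in when it is done.

```bash
mkdir -p pics; ls; cat > h.py <<'E'
import numpy as np, cv2
from scipy.spatial.transform import Rotation as R
from station import arm, optics, outline_of, spot_point
def deproj(cam,uv,d):
    m=optics.camera_model(cam);K=np.array(m["K"]);T=np.array(m["T"])
    x=(uv[0]-K[0,2])/K[0,0];y=(uv[1]-K[1,2])/K[1,1]
    return (T@np.array([x*d,-y*d,-d,1]))[:3]
def onplane(cam,uv,z):
    a=deproj(cam,uv,0.0);b=deproj(cam,uv,1.0);t=(z-a[2])/(b[2]-a[2]);return a+t*(b-a)
def cloud(cam,D):
    m=optics.camera_model(cam);K=np.array(m["K"]);T=np.array(m["T"])
    v,u=np.mgrid[:D.shape[0],:D.shape[1]]
    P=np.stack([(u-K[0,2])/K[0,0]*D,-(v-K[1,2])/K[1,1]*D,-D,np.ones_like(D)],-1)@T.T
    return P[...,:3]
def go(target, rpy=None):
    """print tool-frame shift in cm and rotvec to reach target"""
    s=arm.get_state();r=s["ee_rot"];r=R.from_euler('xyz',r) if np.size(r)==3 else R.from_matrix(r)
    d=r.inv().apply(np.array(target)-s["eef_pos"])*100
    print("shift cm",d.round(2), "rot",(r.inv()*R.from_euler('xyz',rpy)).as_rotvec().round(3) if rpy is not None else "")
E
python3 - <<'E'
from h import *
print({k:np.round(v,3) for k,v in arm.get_state().items()})
for c in("side","top"):
    p,D=optics.grab_frame(c);cv2.imwrite(f"pics/{c}0.png",p[...,::-1]);np.savez(f"{c}0",p=p,D=D)
    print(c,{k:np.round(v,3).tolist() for k,v in optics.camera_model(c).items()})
    P=cloud(c,D)
    for n in("manifold","guard","guard_grip","mat","bolt_a_top","cap_a_bar","cap_b_bar","cap_c_bar","cup","jar_big","jar_small","pot","dibber"):
        for o in spot_point(c,n)[:3]:
            u=np.round(o["uv"]).astype(int)
            if 0<=u[0]<512 and 0<=u[1]<384: print(n,round(o["conf"],2),u,P[u[1],u[0]].round(3))
E
```

```text
pics
{'t': np.float64(0.0), 'q': array([ 1.407,  0.359,  0.011, -0.   , -1.224, -0.288]), 'qd': array([-0.   ,  0.001, -0.002,  0.002, -0.002,  0.001]), 'joint_efforts': array([-0.0000e+00, -5.8273e+01,  2.9304e+01,  6.9970e+00,  7.0000e-03,
       -0.0000e+00]), 'eef_pos': array([0.295, 0.607, 0.226]), 'ee_rot': array([ 3.14 , -0.   , -0.452]), 'force': array([ 0.728, -0.499, -0.166]), 'moment': array([-0.04 ,  0.004, -0.042]), 'width': np.float64(0.088)}
side {'K': [[416.346, 0.0, 254.938], [0.0, 416.346, 183.785], [0.0, 0.0, 1.0]], 'T': [[0.903, 0.223, -0.368, -0.034], [-0.43, 0.442, -0.787, -1.252], [-0.013, 0.869, 0.495, 0.822], [0.0, 0.0, 0.0, 1.0]]}
manifold 0.65 [256 189] [ 0.565  0.019 -0.001]
manifold 0.58 [269 215] [ 0.488 -0.24   0.055]
manifold 0.56 [312 185] [ 0.745 -0.1    0.031]
guard 0.85 [161 181] [0.245 0.239 0.005]
guard 0.8 [218 251] [ 0.292 -0.276  0.001]
guard 0.79 [262 321] [ 0.292 -0.586  0.001]
guard_grip 0.95 [215 237] [ 0.281 -0.29   0.068]
guard_grip 0.9 [266 306] [ 0.298 -0.595  0.059]
guard_grip 0.86 [161 174] [0.248 0.233 0.039]
mat 0.9 [218 155] [0.53
[... 862 characters left out ...]
66] [ 0.288 -0.281  0.071]
guard_grip 0.95 [404 264] [ 0.301 -0.593  0.066]
guard_grip 0.77 [274 204] [ 0.478 -0.184  0.08 ]
mat 0.85 [115 182] [0.541 0.335 0.003]
bolt_a_top 0.53 [350 176] [ 0.571 -0.419  0.08 ]
cap_a_bar 0.9 [244 192] [ 0.515 -0.09   0.046]
cap_b_bar 0.89 [272 193] [ 0.512 -0.178  0.076]
cap_c_bar 0.72 [293 189] [ 0.527 -0.243  0.07 ]
cap_c_bar 0.56 [183 184] [0.538 0.109 0.018]
cap_c_bar 0.5 [116 181] [0.544 0.33  0.006]
cup 0.86 [187 140] [0.684 0.102 0.007]
jar_big 0.73 [242 121] [ 0.73  -0.079  0.108]
jar_small 0.56 [351 180] [ 0.558 -0.422  0.084]
pot 0.88 [128 130] [0.713 0.298 0.007]
pot 0.68 [271 204] [ 0.478 -0.175  0.076]
dibber 0.49 [181 187] [0.527 0.113 0.032]
```

```bash
python3 - <<'E'
import cv2
i=cv2.imread("pics/top0.png");c=i[90:310,60:440];cv2.imwrite("pics/top0c.png",cv2.resize(c,None,fx=2.1,fy=2.1,interpolation=cv2.INTER_CUBIC))
E
```

```text
(no output)
```

View pics/top0c.png

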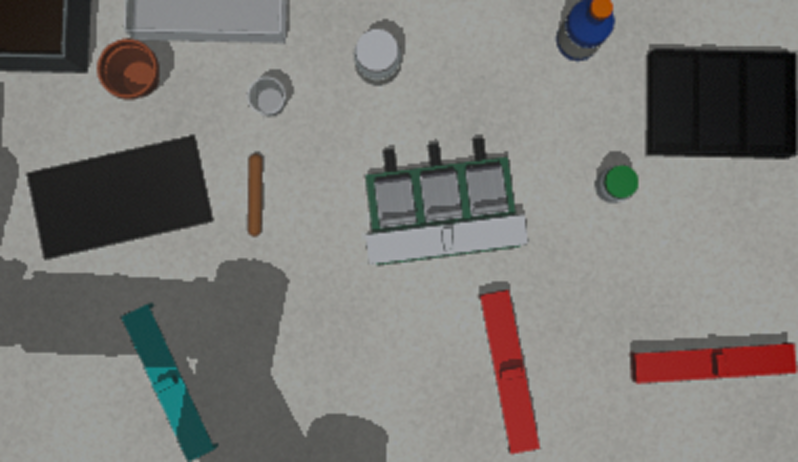

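The picture shows the bare aluminium guard at full-frame pixel (273,203) on the manifold. The mat is at (115,183) and the dibber at (181,182). The red and teal channels are look-alikes. Next I fit the guard and mat geometry from depth.

```bash
python3 - <<'E'
from h import *
def rect(P):
    (c,s,a)=cv2.minAreaRect((P[:,:2]*1000).astype(np.float32));return np.round(c,1),np.round(s,1),round(a,2)
d=np.load("top0.npz");P=cloud("top",d["D"]);p=d["p"].astype(int)
v,u=np.mgrid[:384,:512]
loc=(abs(P[...,0]-.5)<.12)&(abs(P[...,1]+.18)<.16)
x=P[...,0];y=P[...,1];z=P[...,2]
g=loc&(z>.046)&(z<.062)&(x<.505);print("plate z",np.median(z[g]),g.sum(),rect(P[g]))
o=outline_of("top","guard")
for k in o: print("guard outl",round(k["conf"],2),k["uv"],rect(P[k["region"]]),np.median(z[k["region"]]))
b=loc&(z>.068)&(x<.505);print("block",b.sum(),P[b].mean(0).round(4),rect(P[b]))
dark=(p.max(-1)<50)&(abs(x-.54)<.13)&(abs(y-.34)<.19)&(z<.012)
n,L,S,C=cv2.connectedComponentsWithStats(dark.astype(np.uint8));k=1+S[1:,4].argmax();q=onplane;print("mat",S[k,4],np.median(z[L==k]),rect(P[L==k]))
bars=loc&(z>.06)&(x>.495);n,L,S,C=cv2.connectedComponentsWithStats(bars.astype(np.uint8))
for k in range(1,n):
    if S[k,4]>5: print("bar",S[k,4],P[L==k].mean(0).round(4),rect(P[L==k]))
dd=(abs(x-.53)<.1)&(abs(y-.113)<.04)&(z>.012)&(p[...,0]>p[...,2]+40);print("dibber",P[dd].mean(0),rect(P[dd]))
for t in(0.60,):
    print("heights line x of 'plate' pts by y:",[ (yy,np.round(x[g&(abs(y-yy)<.01)].mean(),4)) for yy in(-.28,-.25,-.22,-.15,-.12,-.09)])
E
```

```text
plate z 0.05248678843591337 932 (array([ 473.2, -178.6]), array([234.2, 125.8]), 73.21)
guard outl 0.75 [139.2, 271.0] (array([275.4,  89.3]), array([236.5, 436.2]), 7.4) 0.038081329577760004
guard outl 0.73 [298.5, 265.2] (array([ 320.2, -254.9]), array([326. , 127.2]), 33.62) 0.038663818166247976
guard outl 0.63 [398.6, 265.5] (array([ 328.4, -415.5]), array([627.1,  99.2]), 82.09) 0.038894292322359414
block 897 [ 0.426  -0.1149  1.4448] (array([ 478.9, -139.4]), array([88.7, 93.5]), 20.99)
mat 3284 0.003227665537381297 (array([536.2, 329.9]), array([136.4, 266.8]), 14.1)
bar 54 [ 0.5268 -0.243   0.0747] (array([ 527.1, -242.8]), array([ 9.7, 50.6]), 8.35)
bar 51 [ 0.5164 -0.1739  0.0738] (array([ 516.4, -174.5]), array([ 9.6, 50.8]), 7.97)
bar 51 [ 0.5059 -0.1058  0.0743] (array([ 506.2, -105.9]), array([10.2, 50.1]), 2.01)
dibber [0.54310976 0.11550075 0.02126752] (array([543.1, 115.6]), array([120.7,  14.4]), 1.99)
heights line x of 'plate' pts by y: [(-0.28, np.float64(0.4886)), (-0.25, np.float64(0.4842)), (-0.22, np.float64(0.4842)), (-0.15, np.float64(0.4756)), (-0.12, np.float64(0.4707)), (-0.09, np.float64(0.4681))]
```

```bash
python3 - <<'E'
from h import *
go([.479,-.180,.2],[np.pi,0,.151]);print(onplane("top",[272.9,203.3],.08))
d=np.load("top0.npz");P=cloud("top",d["D"]);x,y,z=P[...,0],P[...,1],P[...,2]
b=(abs(x-.479)<.03)&(abs(y+.18)<.05)&(z>.068)&(z<.1);print(b.sum(),P[b].mean(0),P[b].min(0),P[b].max(0))
g=(abs(x-.479)<.05)&(abs(y+.18)<.14)&(z>.048)&(z<.06);c=cv2.connectedComponentsWithStats(g.astype(np.uint8))
for k in range(1,c[0]):
  if c[2][k,4]>100:
    q=P[c[1]==k];print(c[2][k,4],q.mean(0),cv2.minAreaRect((q[:,:2]*1e3).astype(np.float32)))
E
```

```text
shift cm [50.95 62.78  2.66] rot [-0.    -0.    -0.603]
[ 0.47987339 -0.18077516  0.08      ]
50 [ 0.48057124 -0.17795794  0.07986867] [ 0.46521386 -0.1876761   0.06809443] [ 0.50893143 -0.13079844  0.0866821 ]
928 [ 0.47986197 -0.1803509   0.05292693] ((479.95941162109375, -180.082275390625), (44.92992401123047, 241.51817321777344), 8.676801681518555)
```

```bash
python3 -m crank '[[100,[3,3.7,0],[0,0,0]],[100,[3,3.7,0],[0,0,0]],[100,[3,3.7,0],[0,0,0]],[100,[3,3.7,0],[0,0,0]],[100,[3,3.7,0],[0,0,0]],[100,[3,3.7,0],[0,0,0]],[100,[3,3.7,0],[0,0,0]],[100,[3,3.7,0],[0,0,0]],[100,[3,3.7,0],[0,0,0]],[100,[3,3.7,0],[0,0,0]],[100,[3,3.7,0],[0,0,0]],[100,[3,3.7,0],[0,0,0]]]'; python3 -m crank '[[100,[3,3.7,0],[0,0,0]],[100,[3,3.7,0],[0,0,0]],[100,[3,3.7,0],[0,0,0]],[100,[3,3.7,0],[0,0,0]],[100,[3,3.7,0],[0,0,0]],[100,[0,0,0],[0,0,-0.15]],[100,[0,0,0],[0,0,-0.15]],[100,[0,0,0],[0,0,-0.15]],[100,[0,0,0],[0,0,-0.15]],[100,[0,0,0],[0,0,0]]]'
python3 -c "
from h import *
go([.480,-.180,.087-.019+.0],[np.pi,0,.151])"
```

```text
t: 2.65
eef_pos: [0.4248, 0.0488, 0.2272]
ee_rot: [-3.14, -0.001, -0.451]
force: [2.2, 0.5, -0.7]
width: 0.0874
t: 3.65
eef_pos: [0.4789, -0.1814, 0.2267]
ee_rot: [3.142, -0.0, 0.15]
force: [-0.2, -0.7, 0.4]
width: 0.0878
shift cm [ 0.13 -0.12 15.87] rot [ 0.    -0.    -0.001]
```

```bash
python3 -m crank '[[100,[0.1,-0.1,4],[0,0,0]],[100,[0,0,4],[0,0,0]],[100,[0,0,4],[0,0,0]],[100,[0,0,3],[0,0,0]],[100,[0,0,1.2],[0,0,0]],[100,[0,0,0.7],[0,0,0]],[100,[0,0,0],[0,0,0]],[0,[0,0,0],[0,0,0]],[0,[0,0,0],[0,0,0]],[0,[0,0,0],[0,0,0]],[0,[0,0,0],[0,0,0]],[0,[0,0,0],[0,0,0]]]' 40; python3 -m crank '[[0,[0,0,0],[0,0,0]],[0,[0,0,0],[0,0,0]],[0,[0,0,0],[0,0,0]]]'
```

```text
t: 4.85
eef_pos: [0.4799, -0.1802, 0.0579]
ee_rot: [3.141, -0.001, 0.148]
force: [-0.0, -0.7, -0.3]
width: 0.0531
t: 5.15
eef_pos: [0.4797, -0.1802, 0.0575]
ee_rot: [-3.142, 0.0, 0.148]
force: [0.1, -0.2, -0.3]
width: 0.0293
```

```bash
python3 -m crank '[[0,[0,0,0],[0,0,0]],[0,[0,0,0],[0,0,0]],[0,[0,0,0],[0,0,0]],[0,[0,0,0],[0,0,0]]]'; python3 -m crank '[[0,[0,0,-0.3],[0,0,0]],[0,[0,0,-0.5],[0,0,0]],[0,[0,0,-0.5],[0,0,0]],[0,[0,0,-0.5],[0,0,0]],[0,[0,0,-1],[0,0,0]],[0,[0,0,-2],[0,0,0]],[0,[0,0,-2],[0,0,0]],[0,[0,0,0],[0,0,0]]]'
```

```text
t: 5.55
eef_pos: [0.4797, -0.1799, 0.0575]
ee_rot: [-3.141, 0.0, 0.148]
force: [0.2, 3.5, 1.7]
width: 0.0135
t: 6.35
eef_pos: [0.4825, -0.1809, 0.1297]
ee_rot: [3.139, -0.007, 0.149]
force: [0.6, 0.4, -1.2]
width: 0.0139
```

```bash
python3 -c "
from h import *
print({k:np.round(v,2) for k,v in arm.get_state().items() if k in('force','moment','width')})
go([.537,.330,.13],[np.pi,0,.246])"
```

```text
{'force': array([ 0.56,  0.38, -1.19]), 'moment': array([-0.05, -0.14,  0.04]), 'width': np.float64(0.01)}
shift cm [ 12.98 -49.72  -0.07] rot [ 0.003 -0.007 -0.097]
```

```bash
python3 -m crank '[[0,[0.5,-2,0],[0,0,0]],[0,[1,-4,0],[0,0,0]],[0,[1.2,-4.5,0],[0,0,0]],[0,[1.2,-4.5,0],[0,0,0]],[0,[1.2,-4.5,0],[0,0,0]],[0,[1.2,-4.5,0],[0,0,0]],[0,[1.2,-4.5,0],[0,0,0]],[0,[1.2,-4.5,0],[0,0,0]],[0,[1.2,-4.5,0],[0,0,0]],[0,[1.2,-4.5,0],[0,0,0]],[0,[1.1,-4.2,0],[0,0,0]],[0,[0.8,-3.5,0],[0,0,0]]]'; python3 -m crank '[[0,[0,-0.5,0],[0,0,-0.05]],[0,[0,0,0],[0,0,-0.05]],[0,[0,0,0],[0,0,0]],[0,[0,0,0],[0,0,0]]]'; python3 -c "
from h import *
go([.537,.330,.0465],[np.pi,0,.246])
optics.grab_frame('side');p,D=optics.grab_frame('side');cv2.imwrite('pics/s1.png',p[50:300,60:450,::-1])"
```

```text
t: 7.55
eef_pos: [0.5355, 0.333, 0.1259]
ee_rot: [-3.141, -0.001, 0.149]
force: [0.2, -0.3, -1.2]
width: 0.0135
t: 7.95
eef_pos: [0.5344, 0.3353, 0.1257]
ee_rot: [3.141, -0.0, 0.247]
force: [-0.3, -0.8, -1.0]
width: 0.0134
shift cm [0.12 0.58 7.92] rot [ 0.    -0.     0.001]
```

View pics/s1.png

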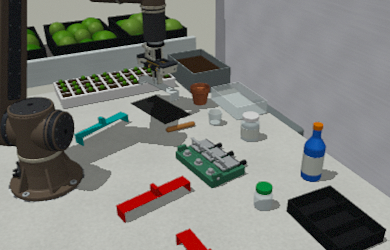

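The manifold's bolts are uncovered in the side view at about (200,155) of the crop. The guard under the gripper, near (157,75), is hard to make out, so I'll enlarge it.

```bash
python3 -c "
import cv2
i=cv2.imread('pics/s1.png');cv2.imwrite('pics/s1z.png',cv2.resize(i[20:120,90:230],None,fx=5,fy=5))"
```

```text
(no output)
```

View pics/s1z.png

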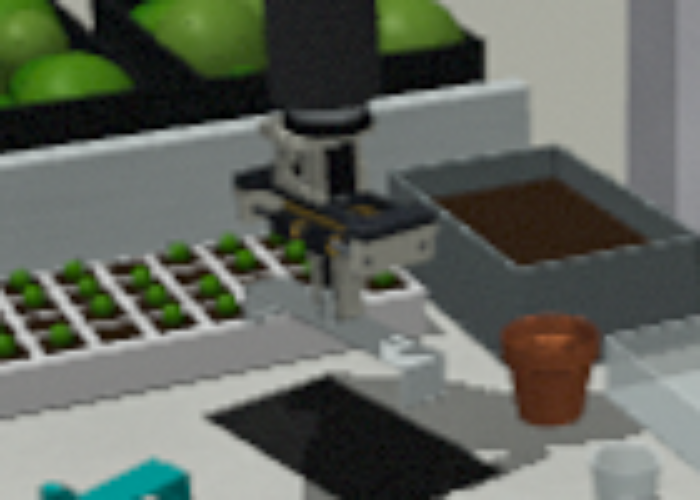

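The guard hangs level in the gripper, above the mat. Lowering it.

```bash
python3 -m crank '[[0,[0.1,0.5,2],[0,0,0]],[0,[0,0,2],[0,0,0]],[0,[0,0,1.8],[0,0,0]],[0,[0,0,1],[0,0,0]],[0,[0,0,0.5],[0,0,0]],[0,[0,0,0.3],[0,0,0]],[0,[0,0,0],[0,0,0]],[0,[0,0,0],[0,0,0]]]'
```

```text
t: 8.85
eef_pos: [0.5368, 0.3313, 0.0503]
ee_rot: [-3.141, -0.001, 0.248]
force: [-0.1, -0.2, -1.0]
width: 0.0138
```

```bash
python3 -m crank '[[0,[0,0,0.15],[0,0,0]],[0,[0,0,0.15],[0,0,0]],[0,[0,0,0.1],[0,0,0]],[0,[0,0,0],[0,0,0]]]'
```

```text
t: 9.25
eef_pos: [0.5366, 0.3311, 0.0465]
ee_rot: [-3.141, -0.001, 0.249]
force: [-2.9, -1.5, 5.1]
width: 0.0138
```

```bash
python3 -m crank '[[60,[0,0,0],[0,0,0]],[60,[0,0,0],[0,0,0]],[60,[0,0,0],[0,0,0]],[60,[0,0,0],[0,0,0]],[60,[0,0,0],[0,0,0]]]'; python3 -m crank '[[60,[0,0,-1],[0,0,0]],[60,[0,0,-4],[0,0,0]],[60,[0,0,-5],[0,0,0]],[0,[0,0,-2],[0,0,0]],[0,[0,0,0],[0,0,0]]]'
python3 - <<'E'
from h import *
p,D=optics.grab_frame('side');P=cloud('side',D);x,y,z=P[...,0],P[...,1],P[...,2]
g=(abs(x-.537)<.08)&(abs(y-.33)<.16)&(z>.033)&(z<.05);q=P[g];print(g.sum(),q.mean(0),cv2.minAreaRect((q[:,:2]*1e3).astype(np.float32)))
cv2.imwrite('pics/s2.png',cv2.resize(p[70:170,130:310,::-1],None,fx=4,fy=4))
M=np.array([.5243,-.1729]);c,s=np.cos(.151),np.sin(.151)
for n,yy in zip("abc",(.07,0,-.07)): print(n,M+[-.045*c-yy*s,-.045*s+yy*c], "bar",M+[-.008*c-yy*s,-.008*s+yy*c])
go([.4798+.07*0,-.1797,.1],[np.pi,0,.151])
t=M+[-.045*c-.07*s,-.045*s+.07*c];go([*t,.1],[np.pi,0,.151])
E
```

```text
t: 9.75
eef_pos: [0.5364, 0.3309, 0.0455]
ee_rot: [3.142, 0.0, 0.248]
force: [0.2, 0.3, -0.2]
width: 0.0482
t: 10.25
eef_pos: [0.5382, 0.3325, 0.1709]
ee_rot: [-3.138, -0.007, 0.249]
force: [-0.1, -0.4, 0.1]
width: 0.0415
250 [0.5334994  0.31468103 0.04288174] ((532.012939453125, 328.3702392578125), (50.34030532836914, 248.2381134033203), 14.124903678894043)
a [ 0.46928217 -0.11046573] bar [ 0.50586115 -0.10489993]
b [ 0.47981205 -0.17966921] bar [ 0.51639103 -0.17410341]
c [ 0.49034193 -0.24887269] bar [ 0.52692091 -0.24330689]
shift cm [-18.15  48.18   6.65] rot [-0.003 -0.004  0.097]
shift cm [-17.47  41.21   6.66] rot [-0.003 -0.004  0.097]
```

View pics/s2.png

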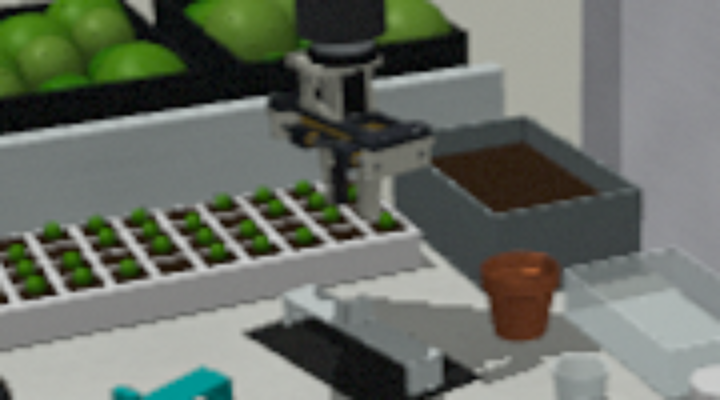

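The guard stands upright and level, centred on the mat; in the enlarged crop it's near (365,340). Now the taps, bolt a first.

```bash
python3 -m crank '[[0,[-1,2.4,0],[0,0,0]],[0,[-1.75,4.1,0],[0,0,0]],[0,[-1.75,4.1,0],[0,0,0]],[0,[-1.75,4.1,0],[0,0,0]],[0,[-1.75,4.1,0],[0,0,0]],[0,[-1.75,4.1,0],[0,0,0]],[0,[-1.75,4.1,0],[0,0,0]],[0,[-1.75,4.1,0],[0,0,0]],[0,[-1.75,4.1,0],[0,0,0]],[0,[-1.75,4.1,0],[0,0,0]],[0,[-1.2,2.4,0],[0,0,0]],[0,[0,0,0],[0,0,0.1]]]';python3 -m crank '[[0,[0,0,4],[0,0,0]],[0,[0,0,4],[0,0,0]],[0,[0,0,2],[0,0,0]],[0,[0,0,0],[0,0,0]]]';  python3 -c "
from h import *
go([.4693,-.1105,.044],[np.pi,0,.151])"
```

```text
t: 11.5
eef_pos: [0.4629, -0.1201, 0.1646]
ee_rot: [-3.141, 0.003, 0.144]
force: [0.0, 0.8, 0.3]
width: 0.0004
t: 11.9
eef_pos: [0.4617, -0.1178, 0.0623]
ee_rot: [-3.141, 0.008, 0.147]
force: [-0.4, -0.4, -0.1]
width: 0.0
shift cm [ 0.88 -0.61  1.82] rot [-0.     0.008 -0.004]
```

```bash
python3 -m crank '[[0,[0.9,-0.6,0],[0,0,0]],[0,[0,0,1],[0,0,0]],[0,[0,0,0.5],[0,0,0]],[0,[0,0,0],[0,0,0]]]'; for i in 1; do python3 -m crank '[[0,[0,0,0.3],[0,0,0]],[0,[0,0,0.1],[0,0,0]],[0,[0,0,0],[0,0,0]]]'; done;  python3 -m crank '[[0,[0,0,0.15],[0,0,0]],[0,[0,0,0],[0,0,0]]]'
```

```text
t: 12.3
eef_pos: [0.4725, -0.11, 0.0502]
ee_rot: [-3.141, 0.001, 0.148]
force: [-0.7, -0.1, 0.2]
width: 0.0002
t: 12.6
eef_pos: [0.4728, -0.1102, 0.0466]
ee_rot: [-3.142, -0.0, 0.148]
force: [-0.2, -0.9, -0.8]
width: 0.0005
t: 12.8
eef_pos: [0.4728, -0.1102, 0.045]
ee_rot: [-3.142, 0.0, 0.148]
force: [0.4, 0.2, -0.4]
width: 0.0004
```

```bash
python3 -m crank '[[0,[-0.3,0,0.1],[0,0,0]],[0,[0,0,0.1],[0,0,0]],[0,[0,0,0],[0,0,0]]]';  python3 -m crank '[[0,[0,0,0.15],[0,0,0]],[0,[0,0,0],[0,0,0]]]'
```

```text
t: 13.1
eef_pos: [0.4699, -0.1106, 0.0432]
ee_rot: [3.141, -0.0, 0.148]
force: [-0.1, 1.1, 2.5]
width: 0.0001
t: 13.3
eef_pos: [0.4701, -0.1106, 0.0429]
ee_rot: [3.141, -0.0, 0.149]
force: [-5.1, 2.5, 20.7]
width: 0.0007
```

Bolt a is tight: it took 20 N and only gave about 1 mm. On to bolt b.

```bash
python3 -m crank '[[0,[0,0,-2],[0,0,0]],[0,[0,3.5,0],[0,0,0]],[0,[0,3.5,0],[0,0,0]],[0,[0,0,0],[0,0,0]],[0,[0,0,1],[0,0,0]],[0,[0,0,0.4],[0,0,0]],[0,[0,0,0.3],[0,0,0]],[0,[0,0,0],[0,0,0]]]';  python3 -m crank '[[0,[0,0,0.15],[0,0,0]],[0,[0,0,0.1],[0,0,0]],[0,[0,0,0],[0,0,0]]]'
```

```text
t: 14.1
eef_pos: [0.4798, -0.1792, 0.0439]
ee_rot: [-3.141, 0.001, 0.149]
force: [0.7, 0.4, -0.8]
width: 0.0006
t: 14.4
eef_pos: [0.4805, -0.1794, 0.0431]
ee_rot: [3.141, -0.001, 0.149]
force: [-3.5, 2.9, 10.3]
width: 0.0008
```

Bolt b is tight too, holding 10 N. On to bolt c.

```bash
python3 -m crank '[[0,[0,0,-2],[0,0,0]],[0,[0,3.5,0],[0,0,0]],[0,[0,3.5,0],[0,0,0]],[0,[0,0,0],[0,0,0]],[0,[0,0,1],[0,0,0]],[0,[0,0,0.4],[0,0,0]],[0,[0,0,0.3],[0,0,0]],[0,[0,0,0],[0,0,0]]]';  python3 -m crank '[[0,[0,0,0.2],[0,0,0]],[0,[0,0,0.2],[0,0,0]],[0,[0,0,0],[0,0,0]]]'; python3 -m crank '[[0,[0,0,0.2],[0,0,0]],[0,[0,0,0.2],[0,0,0]],[0,[0,0,0],[0,0,0]]]'
```

```text
t: 15.2
eef_pos: [0.4902, -0.2483, 0.0445]
ee_rot: [-3.141, 0.001, 0.149]
force: [0.5, -0.4, 0.4]
width: 0.0006
t: 15.5
eef_pos: [0.4907, -0.2488, 0.041]
ee_rot: [3.142, -0.0, 0.149]
force: [0.7, 0.6, 1.4]
width: 0.0008
t: 15.8
eef_pos: [0.4906, -0.2491, 0.0369]
ee_rot: [3.142, -0.0, 0.148]
force: [-0.1, 0.6, -0.8]
width: 0.0004
```

Bolt c sinks. I'll press it to its stop, back off, and turn for the bar.

```bash
python3 -m crank '[[0,[0,0,0.15],[0,0,0]],[0,[0,0,0.1],[0,0,0]],[0,[0,0,0],[0,0,0]],[0,[0,0,0],[0,0,0]]]';python3 -m crank '[[0,[0,0,-3],[0,0,0]],[0,[0,0,-5],[0,0,0]],[0,[0,0,-2],[0,0,0]],[40,[0,0,0],[0,0,0]]]'
python3 - <<'E'
from h import *
p,D=optics.grab_frame('side');P=cloud('side',D);x,y,z=P[...,0],P[...,1],P[...,2]
for b in((.469,-.1105),(.480,-.18),(.4903,-.2489)):
    m=np.hypot(x-b[0],y-b[1])<.006;print(m.sum(),np.median(z[m]))
cv2.imwrite('pics/s3.png',cv2.resize(p[150:260,190:340,::-1],None,fx=5,fy=5))
go([.5269,-.2433,.145],[np.pi,0,.151-np.pi/2])
E
```

```text
t: 16.2
eef_pos: [0.4907, -0.2492, 0.0361]
ee_rot: [3.141, -0.001, 0.149]
force: [-4.4, 4.0, 17.3]
width: 0.0002
t: 16.6
eef_pos: [0.4927, -0.2497, 0.1382]
ee_rot: [3.139, -0.006, 0.149]
force: [0.8, 0.5, -0.4]
width: 0.0043
22 0.4878257536824483
9 0.042382929985994466
8 0.03815555221495792
shift cm [ 3.6  -0.06 -0.88] rot [-0.002 -0.003  1.568]
```

View pics/s3.png

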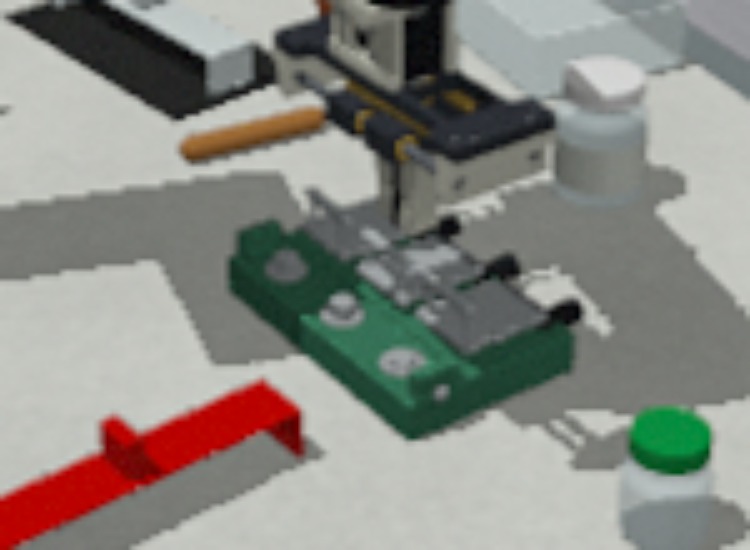

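The picture shows all three bolts, with bolt c, front right at (400,360), visibly sunk. Depth puts its top at 38 mm against 42 mm for b, and it stopped hard at 36 mm. Now I turn the jaws across the bar of cap c.

```bash
python3 -m crank '[[40,[1.2,0,0],[0,0,0]],[40,[1.2,0,0],[0,0,0.15]],[40,[1.2,0,0],[0,0,0.15]],[40,[0,0,0],[0,0,0.15]],[40,[0,0,0],[0,0,0.15]],[40,[0,0,0],[0,0,0.15]],[40,[0,0,0],[0,0,0.15]],[40,[0,0,0],[0,0,0.15]],[40,[0,0,0],[0,0,0.15]],[40,[0,0,0],[0,0,0.15]],[40,[0,0,0],[0,0,0.15]],[40,[0,0,0],[0,0,0.07]]]'; python3 -m crank '[[40,[0,0,0],[0,0,0]],[40,[0,0,0],[0,0,0]]]'
python3 - <<'E'
from h import *
go([.5269,-.2433,.061],[np.pi,0,.151-np.pi/2])
p,D=optics.grab_frame('side');P=cloud('side',D);x,y,z=P[...,0],P[...,1],P[...,2]
m=(np.hypot(x-.527,y+.243)<.04)&(z>.066)&(z<.085);q=P[m];print(m.sum(),q.mean(0),cv2.minAreaRect((q[:,:2]*1e3).astype(np.float32)))
E
```

```text
t: 17.85
eef_pos: [0.5261, -0.2453, 0.1326]
ee_rot: [3.139, 0.001, -1.428]
force: [0.2, -0.3, -0.2]
width: 0.0352
t: 18.05
eef_pos: [0.5261, -0.2454, 0.1333]
ee_rot: [3.14, 0.001, -1.419]
force: [0.7, -0.3, -0.7]
width: 0.0349
shift cm [-0.19 -0.12  7.23] rot [0.002 0.001 0.   ]
39 [ 0.52285377 -0.2449603   0.0739315 ] ((522.9302978515625, -241.48043823242188), (10.632174491882324, 50.025428771972656), 12.121018409729004)
```

```bash
python3 -m crank '[[40,[-0.2,0,3],[0,0,0]],[40,[0,0,2.5],[0,0,0]],[40,[0,0,1.2],[0,0,0]],[40,[0,0,0.5],[0,0,0]],[40,[0,0,0],[0,0,0]],[0,[0,0,0],[0,0,0]],[0,[0,0,0],[0,0,0]],[0,[0,0,0],[0,0,0]],[0,[0,0,0],[0,0,0]],[0,[0,0,0],[0,0,0]],[0,[0,0,0],[0,0,0]]]' 25; python3 -m crank '[[0,[0,0,0],[0,0,0]],[0,[0,0,0],[0,0,0]]]'
python3 - <<'E'
from h import *
# arc about hinge, rows in tool frame. tool: y=-manifold x, z=down at tilt 0; offset TCP = bar + d*toolz
d=.009
def tcp(th,ph):
    bx,bz=-.063*np.cos(th)+.027*np.sin(th),.063*np.sin(th)+.027*np.cos(th)
    return np.array([bx-d*np.sin(ph),bz-d*np.cos(ph)])
N=20;ths=np.linspace(0,.95,N+1);phs=ths*.35
for i in range(N):
    dx,dz=tcp(ths[i+1],phs[i+1])-tcp(ths[i],phs[i]);p=phs[i]
    # tool y axis in (x,z): -(cos p, -sin p); tool z: (-sin p,-cos p)
    print(i,"dy %.2f dz %.2f ax %.3f"%(100*(-dx*np.cos(p)+dz*np.sin(p)),100*(-dx*np.sin(p)-dz*np.cos(p)),-(phs[i+1]-p)))
E
```

```text
t: 19.2
eef_pos: [0.5267, -0.2436, 0.0632]
ee_rot: [-3.14, -0.001, -1.421]
force: [1.1, 0.8, 4.0]
width: 0.0087
t: 19.4
eef_pos: [0.5267, -0.2436, 0.0631]
ee_rot: [-3.14, -0.001, -1.421]
force: [1.8, 2.1, 5.4]
width: 0.0089
0 dy -0.12 dz -0.30 ax -0.017
1 dy -0.13 dz -0.29 ax -0.017
2 dy -0.14 dz -0.29 ax -0.017
3 dy -0.15 dz -0.28 ax -0.017
4 dy -0.16 dz -0.28 ax -0.017
5 dy -0.16 dz -0.27 ax -0.017
6 dy -0.17 dz -0.27 ax -0.017
7 dy -0.18 dz -0.26 ax -0.017
8 dy -0.19 dz -0.25 ax -0.017
9 dy -0.20 dz -0.25 ax -0.017
10 dy -0.20 dz -0.24 ax -0.017
11 dy -0.21 dz -0.23 ax -0.017
12 dy -0.22 dz -0.23 ax -0.017
13 dy -0.23 dz -0.22 ax -0.017
14 dy -0.23 dz -0.21 ax -0.017
15 dy -0.24 dz -0.20 ax -0.017
16 dy -0.24 dz -0.20 ax -0.017
17 dy -0.25 dz -0.19 ax -0.017
18 dy -0.26 dz -0.18 ax -0.017
19 dy -0.26 dz -0.17 ax -0.017
```

The bar sits too near the fingertips: width is 8.9 mm with 5 N of upward push. I'll open, go about 6 mm deeper and regrip.

```bash
python3 -m crank '[[40,[0,0,0],[0,0,0]],[40,[0,0,0],[0,0,0]],[40,[0,0,0],[0,0,0]],[40,[0,0,0.3],[0,0,0]],[40,[0,0,0.3],[0,0,0]],[40,[0,0,0],[0,0,0]],[0,[0,0,0],[0,0,0]],[0,[0,0,0],[0,0,0]],[0,[0,0,0],[0,0,0]],[0,[0,0,0],[0,0,0]],[0,[0,0,0],[0,0,0]],[0,[0,0,0],[0,0,0]]]' 25; python3 -m crank '[[0,[0,0,0],[0,0,0]],[0,[0,0,0],[0,0,0]]]'
python3 - <<'E'
from h import *
s=arm.get_state();print(s["force"].round(1),np.round(s["q"],2))
d=.014
def tcp(th,ph):
    bx,bz=-.063*np.cos(th)+.027*np.sin(th),.063*np.sin(th)+.027*np.cos(th)
    return np.array([bx-d*np.sin(ph),bz-d*np.cos(ph)])
N=20;ths=np.linspace(0,.95,N+1);phs=ths*.5
for i in range(0,N,2):
    dx,dz=tcp(ths[i+1],phs[i+1])-tcp(ths[i],phs[i]);p=phs[i]
    print(i,"dy %.2f dz %.2f ax %.3f"%(100*(-dx*np.cos(p)+dz*np.sin(p)),100*(-dx*np.sin(p)-dz*np.cos(p)),-(phs[i+1]-p)),(tcp(ths[i+1],phs[i+1])-tcp(0,0)).round(4))
E
```

```text
t: 20.6
eef_pos: [0.5267, -0.2435, 0.0567]
ee_rot: [-3.14, -0.0, -1.422]
force: [3.5, 1.3, -1.7]
width: 0.009
t: 20.8
eef_pos: [0.5267, -0.2435, 0.0567]
ee_rot: [-3.14, -0.0, -1.422]
force: [4.7, 1.1, -1.9]
width: 0.0087
[ 4.7  1.1 -1.9] [-0.1   0.37 -0.41 -0.   -0.79  0.25]
0 dy -0.10 dz -0.30 ax -0.024 [0.001 0.003]
2 dy -0.12 dz -0.29 ax -0.024 [0.0035 0.0087]
4 dy -0.13 dz -0.28 ax -0.024 [0.0065 0.0142]
6 dy -0.14 dz -0.27 ax -0.024 [0.0099 0.0193]
8 dy -0.16 dz -0.27 ax -0.024 [0.0139 0.024 ]
10 dy -0.17 dz -0.26 ax -0.024 [0.0183 0.0283]
12 dy -0.18 dz -0.25 ax -0.024 [0.023  0.0322]
14 dy -0.19 dz -0.24 ax -0.024 [0.0281 0.0355]
16 dy -0.20 dz -0.23 ax -0.024 [0.0335 0.0383]
18 dy -0.21 dz -0.21 ax -0.024 [0.039  0.0406]
```

```bash
python3 -m crank '[[0,[0,-0.1,-0.3],[-0.024,0,0]],[0,[0,-0.11,-0.3],[-0.024,0,0]],[0,[0,-0.12,-0.29],[-0.024,0,0]],[0,[0,-0.12,-0.29],[-0.024,0,0]],[0,[0,0,0],[0,0,0]]]'
python3 -m crank '[[0,[0,-0.13,-0.28],[-0.024,0,0]],[0,[0,-0.13,-0.28],[-0.024,0,0]],[0,[0,-0.14,-0.27],[-0.024,0,0]],[0,[0,-0.15,-0.27],[-0.024,0,0]],[0,[0,0,0],[0,0,0]]]'
```

```text
t: 21.3
eef_pos: [0.5311, -0.2427, 0.0677]
ee_rot: [3.044, 0.0, -1.422]
force: [3.9, -0.4, -5.0]
width: 0.0092
t: 21.8
eef_pos: [0.5372, -0.2418, 0.0775]
ee_rot: [2.948, 0.0, -1.422]
force: [3.0, -1.6, -6.1]
width: 0.0089
```

```bash
python3 -m crank '[[0,[0,-0.16,-0.27],[-0.024,0,0]],[0,[0,-0.16,-0.26],[-0.024,0,0]],[0,[0,-0.17,-0.26],[-0.024,0,0]],[0,[0,-0.17,-0.26],[-0.024,0,0]],[0,[0,-0.18,-0.25],[-0.024,0,0]],[0,[0,-0.18,-0.25],[-0.024,0,0]],[0,[0,0,0],[0,0,0]]]'
python3 -m crank '[[0,[0,-0.19,-0.24],[-0.024,0,0]],[0,[0,-0.19,-0.24],[-0.024,0,0]],[0,[0,-0.20,-0.23],[-0.024,0,0]],[0,[0,-0.20,-0.23],[-0.024,0,0]],[0,[0,-0.21,-0.22],[-0.024,0,0]],[0,[0,-0.21,-0.21],[-0.024,0,0]],[0,[0,0,0],[0,0,0]],[0,[0,0,0],[0,0,0]]]'
python3 - <<'E'
from h import *
p,D=optics.grab_frame('side');cv2.imwrite('pics/s4.png',cv2.resize(p[110:260,190:350,::-1],None,fx=4.5,fy=4));np.savez('s4',p=p,D=D)
E
```

```text
t: 22.5
eef_pos: [0.5498, -0.2399, 0.0901]
ee_rot: [2.802, 0.001, -1.422]
force: [-2.3, -1.4, -2.7]
width: 0.0086
t: 23.3
eef_pos: [0.5662, -0.2374, 0.099]
ee_rot: [2.661, 0.0, -1.422]
force: [-4.0, 0.5, 2.0]
width: 0.0092
```

View pics/s4.png

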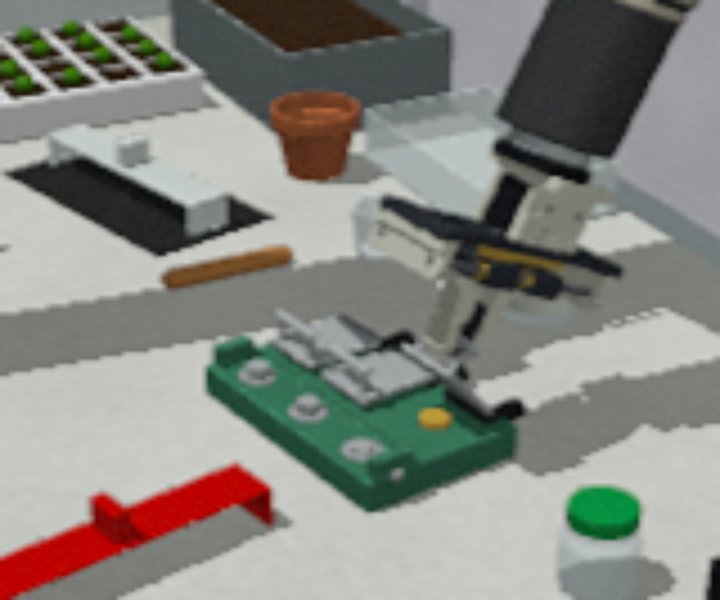

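Cap c stands steeply open with its brass fitting exposed at (435,418). The other two caps are flat, and the guard is on the mat. I'll let it settle, check the angle once with depth, and then hand in.

```bash
python3 -m crank '[[0,[0,0,0],[0,0,0]],[0,[0,0,0],[0,0,0]],[0,[0,0,0],[0,0,0]],[0,[0,0,0],[0,0,0]],[0,[0,0,0],[0,0,0]]]'
python3 - <<'E'
from h import *
s=arm.get_state();r=R.from_euler('xyz',s["ee_rot"]);bar=s["eef_pos"]-.014*r.apply([0,0,1])
c,sn=np.cos(.151),np.sin(.151);v=bar[:2]-[.5243,-.1729];bx=v@[c,sn]-.055;by=v@[-sn,c];bz=bar[2]-.043
print("bar y",by,"radius",np.hypot(bx,bz),"(want .0685) theta",np.arctan2(bz,-bx)-np.arctan2(.027,.063),np.abs(s["qd"]).max())
p,D=optics.grab_frame('side');P=cloud('side',D)[...,:3];q=P-[.5243,-.1729,0];X=q[...,0]*c+q[...,1]*sn;Y=-q[...,0]*sn+q[...,1]*c;Z=P[...,2]
m=(Y<-.045)&(Y>-.1)&(X>0)&(X<.06)&(Z>.055)&(Z<.11)&(p.max(-1)-p.min(-1)<25)
print(m.sum(),"highest metal by X:",[(k,np.round(np.percentile(Z[m&(abs(X-k)<.005)],[10,50]),3).tolist()) for k in(.01,.02,.03,.04) if (m&(abs(X-k)<.005)).sum()>3])
for n,k in(("a",.07),("b",0)):
    b=(abs(Y-k)<.02)&(abs(X-.02)<.015)&(Z>.03)&(Z<.1);print(n,"plate z",np.median(Z[b]) if b.any() else None)
g=(abs(P[...,0]-.537)<.08)&(abs(P[...,1]-.33)<.16)&(Z>.033)&(Z<.05);print("guard",cv2.minAreaRect((P[g][:,:2]*1e3).astype(np.float32)))
E
```

```text
t: 23.85
eef_pos: [0.5672, -0.2373, 0.0992]
ee_rot: [2.661, -0.0, -1.422]
force: [-4.3, 2.1, 5.6]
width: 0.0089
bar y -0.07014037052950352 radius 0.07046276463622263 (want .0685) theta 0.9394644456381767 0.0017383531388634114
89 highest metal by X: [(0.01, [0.095, 0.101]), (0.02, [0.081, 0.094]), (0.03, [0.065, 0.073]), (0.04, [0.059, 0.061])]
a plate z 0.0474990389704506
b plate z 0.04762367922420596
guard ((531.7944946289062, 329.3467712402344), (52.13441467285156, 245.44287109375), 14.574346542358398)
```

```bash
python3 -c "
from h import *
print(arm.job_done())"
```

```text
the job is handed in; nothing more can be done
None
```

The job is handed in at about 24 s on the robot's clock, with the gripper still holding cap c open. No verdict was reported.

- **Guard:** I pulled it straight off and stood it on the mat. The last depth check put it about 5 mm from the mat's centre. It looked upright in the picture.
- **Bolts:** Bolt a held 20 N and bolt b held 10 N, each giving only about 1 mm, so both are tight. Bolt c (right-hand) sank 8 mm to its stop and is the loose one.
- **Cap:** I pinched cap c's bar and swung it to about 0.94 rad (54°), worked out from the tool pose. Depth on the plate agreed roughly, showing a slope of about 50°. The fitting is exposed.
- **Other checks:** The other two caps are shut, with their plates at 47–48 mm against a nominal 46 mm. The bystanders in the last picture appeared undisturbed, but I did not measure them again.

- **Regrip:** My first pinch on the bar was too near the fingertips, so I opened and regripped about 6 mm deeper before lifting.
- **Disagreements:** The fingers read 8.9 mm on the 10 mm bar. The bar's distance from the hinge came out about 2 mm larger than given. With the cap held still there was about 7 N on the tool.

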